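Push the ram home in the bench clay extruder

TASK

Take the wooden push rod from its rest by the bare front half and feed its tapered nose into the barrel of the bench extruder, partway; let go of it there, take a fresh grip near its rear end and push on, so that it drives the follower disc inside to the end of its travel. Where the follower stops is set differently each time, so feel for it: lean on the rod there steadily with about 18 N for half a second (less than 10 N does not seat it, more than 30 N cracks it), then let go and leave the rod in the barrel. Do not disturb the clay pieces and the wooden rib on the bench.

Things in the scene. Friction and masses are not known exactly. Their poses are not given: they have to be found in the camera images.
- rod_center (a point): centre of the push rod, on its axis, half-way along; y runs along the rod to its nose, z up at the start. Plain round beech rod, 20 mm in diameter, 260 mm long, about 0.1 kg (varies); the front 10 mm taper to a flat nose 13 mm across
- rod_tip (a point): middle of the rod's nose face, 130 mm ahead of the rod's centre
- push_rod: the same rod; origin at its centre, y along it to the nose. At the start it lies level, axis 40 mm above the bench, its rear 125 mm in the groove of the rest (the walls stand 11 mm above the axis, no room for fingers; lift it straight up), its front 135 mm bare in free air
- rod_rest: wooden rest, fixed, 135 x 64 x 51 mm, with an open groove along its top for the rear of the rod; origin on the bench below the rod's centre, y along the groove toward the rod's nose; the block reaches from y = -130 to y = +5 mm
- bore_mouth (a point): centre of the open mouth of the barrel's bore, 85 mm above the bench; y points level into the barrel along the bore, z up. The bore is 22 mm wide: the rod has 2 mm of play, and when let go partway its rear droops by about 0.036 rad (bring it level again before pushing on, or it wedges); it stays in once 50 mm or more deep
- extruder: bench extruder, fixed: aluminium barrel 35 mm outside diameter, 212 mm long, on two wooden blocks and a base board 75 mm wide that begins 23 mm behind the mouth; origin on the bench below the mouth, y along the bore. The follower's face is 129 to 161 mm inside the mouth at the start and 184 to 196 mm when home (set by a screw, unknown beforehand)
- follower (a joint): travel of the follower disc in the barrel along the bore, m: 0 is nearest the mouth, 0.055 is home against the end screw, a hard stop; starts between 0 and 0.02. Its face is a sprung rubber pad that gives about 1 mm for each 6 N (6 mm at most) and springs back slowly. It resists with about 7 N while it slides and stays where it is left
- fish: clay fish, 51 x 48 x 16 mm, on the bench; leave alone; origin under its centre
- moth: clay moth, 59 x 66 x 12 mm, on the bench; leave alone; origin under its centre
- rib: flat oval wooden rib, 52 x 83 x 8 mm, on the bench; leave alone; origin under its centre

How it is judged:
By the outcome, as a careful person would: the job done as asked, in the order asked, and still so for the second after the job is handed in, with the robot touching nothing.
It also fails if it takes over 72 s, if anything falls off the work surface, if the arm or the gripper's body presses on something with over 40 N, if the wrist force passes 120 N, or if a joint passes its speed limit or range.

ROBOT

A 6-joint arm with a two-finger parallel gripper is mounted at the origin on a cart in front of the work surface, level with it; the furniture and walls round the work are solid. World frame = base frame: x ahead of the robot, y to its left, z up, the work surface at z = 0. Lengths are in mm, angles in rad, forces in N, time in s.
With the tool pointing down it reaches from about 350 to 975 mm from the base axis. Payload 7.1 kg.
Tool frame: the origin (TCP) lies at the very end of the fingers, on their centre line; the grasp point (between the pads) lies 19 mm behind it; x points along the fingers, y is the direction in which the jaws open and shut, and the axes are right-handed (so a half turn about x gives the same grasp; the last joint's range is limited). The gripper opens to 88 mm and grips with 3 to 60 N. Pads are 20 mm wide; open, the fingers measure 115 mm over their backs; the gripper's body (75 mm by 178 mm) begins 61 mm behind the grasp point.
Start: joints at [1.265, 0.423, 1.63, -0, 1.089, -0.019], TCP at [176.771, 599.464, 222.675] pointing down, gripper open.
Joint ranges: [-3, 3], [-0.9, 2.11], [0.09, 2.58], [-1.31, 4.45], [0.11, 2.69], [-2.54, 2.54]. Speed limits (rad/s): [2.39, 2.39, 3.01, 3.14, 3.14, 3.14].

INTERFACE

Orientations are given as a rotation vector (axis times angle).
In Python, from workcell import ctrl gives the robot as it stands. The module is installed in compiled form; this text tells all that it offers.
- The arm moves only by the tool carry_out, never from a script. Its argument "commands" is a list of rows, each a list of 6 numbers: the shift along the tool's x, y, z in m, then the turn, a rotation vector about the tool's x, y, z in degrees. In form: [[tx, ty, tz, rx, ry, rz], ...]. A call has 1 to 8 rows; each row shifts and turns the pose as measured when the row begins, along the tool's axes as they then stand; what a row does not reach is not made up. A row lasts 1/8 s, in which the tool goes at most 62.5 mm and 10.7 degrees, less where a joint would pass 70% of its speed; a pose out of reach is approached as far as the arm can. A call with a gripper value outside its range is refused whole. "grip" is the closure, from 0 (fully open) to 1 (shut), set as the call begins (left out, the last holds). The fingers move at their own pace and stop on an object; the grip force is fixed at half the most. Time passes only in rows, so rows that do not move let the fingers close. It gives the time, the measured TCP pose, the force and the opening at its end, in the units of the state.
- ctrl.get_obs(): the state, without advancing time (a new reading comes with each control period).
- ctrl.get_image(name): name is "scene" or "top"; returns a dict with "pixels" (384x512x3 uint8, blue, green, red), "intrinsics" (3x3 intrinsics, pixels), "rvec" (rotation vector, rad) and "tvec" (3), from world to camera coordinates, as OpenCV has them. Camera axes: x right, y down, z forward; pixel columns grow to the right and rows downward; lengths in mm; the calibration is good to about 2 mm. A picture is of the moment at which its call begins. There is no depth.
- ctrl.close_job(): hands the job in, once; it reports no verdict.
The state is a dict: "t": time; "qpos": joint angles; "qvel": joint speeds; "joint_torque": joint torques, N m; "ee_pos": TCP position; "orientation": TCP orientation; "ft_force": force on the tool from outside, world axes, zero at the start; "moment": the same for the moment, N m; "width": finger opening in mm.
Only numpy, scipy, OpenCV 4.12 (cv2) and the standard library are available. Lean on these libraries where they do the work, as an engineer would, in place of code of your own. Each camera call takes 0.05 s, during which the arm holds its last target. There are 200 camera calls.

## Working session

There is one attempt and no reset: what is moved stays moved. The work goes in short steps, Python scripts to look and compute and a tool call to move; the robot and the scene stay as the last step left them, time stands still between calls to the robot, and variables do not carry over. Pictures are saved under pics/ and viewed, about 8 in all and at most 12, crops included, and the job is handed in when it is done.

Besides the shell and the picture viewer there is one more tool, called as name(argument=value, ...), one argument or row to a line, values as JSON. carry_out: Moves the arm, as the interface text tells. Its arguments: {"type":"object","properties":{"commands":{"type":"array"},"grip":{"type":"number"}},"required":["commands"]}

```bash
mkdir -p pics; cat > h.py <<'E'
import numpy as np, cv2
from workcell import ctrl
from scipy.spatial.transform import Rotation as R
def snap(n,f):
    d=ctrl.get_image(n); cv2.imwrite('pics/'+f+'.png',d['pixels'])
    np.savez('pics/'+f+'.npz',**d); return d
def ray(d,u,v):
    Rm,_=cv2.Rodrigues(np.float64(d['rvec'])); c=-Rm.T@np.float64(d['tvec']).ravel()
    r=Rm.T@np.linalg.inv(d['intrinsics'])@[u,v,1.]; return c,r/np.linalg.norm(r)
def onz(d,u,v,z):
    c,r=ray(d,u,v); return c+r*(z-c[2])/r[2]
def proj(d,p):
    return cv2.projectPoints(np.float64(p).reshape(-1,1,3),np.float64(d['rvec']),np.float64(d['tvec']),np.float64(d['intrinsics']),None)[0].reshape(-1,2)
E
python3 - <<'E'
from h import *
for n in('scene','top'):
    d=snap(n,n+'0'); print(n,ray(d,256,192),d['intrinsics'][0])
a=np.hstack([cv2.imread('pics/%s0.png'%n) for n in('scene','top')])
o=ctrl.get_obs(); print(o)
E
```

```text
scene (array([ 86.08780956, 406.12466398, 701.83933766]), array([ 0.40599327, -0.65119625, -0.64118088])) [426.60540259   0.         251.65879465]
top (array([ 329.15529558, -202.89523225,  938.82043656]), array([ 0.17947384, -0.00625482, -0.98374286])) [410.96097097   0.         260.12962954]
{'t': 0.1, 'qpos': array([ 1.26501283e+00,  4.23778368e-01,  1.63056810e+00,  3.11882667e-06,
        1.08859915e+00, -1.89735734e-02]), 'qvel': array([ 0.00087405, -0.00137763, -0.00291071, -0.00142182, -0.0004651 ,
       -0.00124035]), 'joint_torque': array([ 3.95701682e-04, -5.45614851e+01, -2.74325269e+01,  6.45617838e-02,
        1.88112224e-02, -1.15993495e-05]), 'ee_pos': array([176.62280618, 599.02378922, 221.98858825]), 'orientation': array([ 0.22407715,  1.55926901, -0.22617969]), 'ft_force': array([-0.1126462 , -1.10288512,  0.76978296]), 'moment': array([-0.02615078,  0.00668999,  0.00682451]), 'width': 87.90857332518334}
```

View pics/scene0.png

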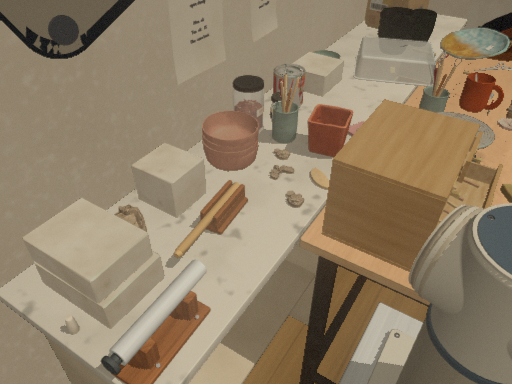

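View pics/top0.png

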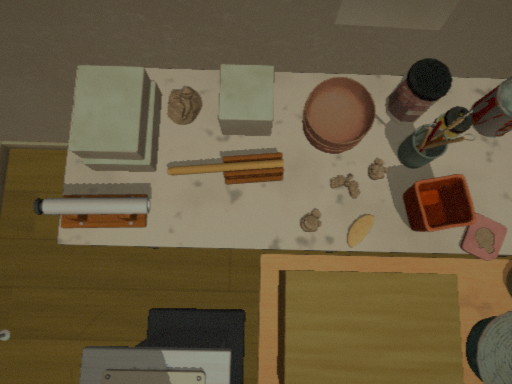

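The scene view shows the rod in its rest (nose near (180,252)) and the barrel with its mouth near (203,266). The top view shows the rod from (168,170) to (283,162) and the barrel from about (38,206) to a mouth at about (150,205). I'll refine these with masks and a zoomed crop.

```bash
python3 - <<'E'
from h import *
t=dict(np.load('pics/top0.npz')); s=dict(np.load('pics/scene0.npz'))
for n,p in (('nose',(168,170,40)),('tail',(283,162,40)),('mouth',(150,205,85)),('far',(38,206,85)),('moth',(345,184,6)),('fish',(311,220,8)),('rib',(360,230,4)),('restR',(284,167,51)),('whiteboxR',(155,75,100)),('corner',(160,165,50)),('box2',(220,133,60)),('benchfront',(200,248,0)),('clayblob',(185,105,20))):
    print(n,onz(t,*p).round(0), proj(s,onz(t,*p)).round())
a=cv2.resize(t['pixels'][140:240,25:295],None,fx=2.95,fy=2.95,interpolation=cv2.INTER_CUBIC)
b=cv2.resize(s['pixels'][170:384,90:260],None,fx=2.3,fy=2.3,interpolation=cv2.INTER_CUBIC)[:500]
cv2.imwrite('pics/c1.png',a);cv2.imwrite('pics/c2.png',b)
E
```

```text
nose [538. -11.  40.] [[176. 253.]]
tail [ 563. -268.   40.] [[237. 183.]]
mouth [452.  12.  85.] [[201. 263.]]
far [444. 243.  85.] [[110. 364.]]
moth [ 523. -415.    6.] [[280. 170.]]
fish [ 437. -336.    8.] [[294. 196.]]
rib [ 417. -448.    4.] [[320. 177.]]
restR [ 549. -269.   51.] [[242. 181.]]
whiteboxR [736.  18. 100.] [[ 93. 204.]]
corner [547.   5.  50.] [[167. 253.]]
box2 [ 621. -125.   60.] [[180. 201.]]
benchfront [369. -85.   0.] [[265. 277.]]
clayblob [701. -37.  20.] [[130. 222.]]
```

View pics/c1.png

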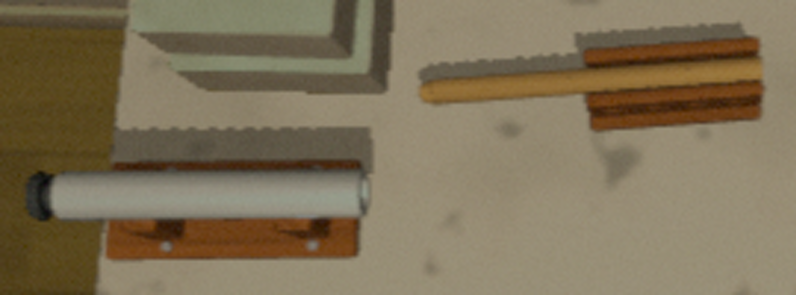

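View pics/c2.png

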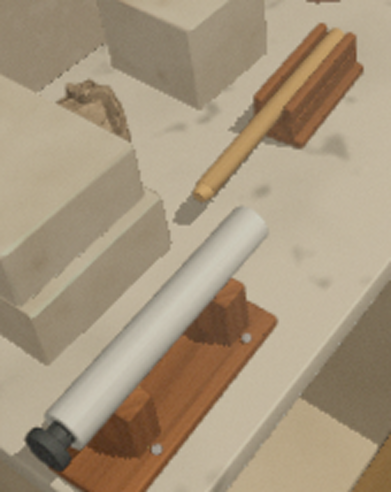

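The crops show the rod's nose at about (425,92) of the top crop and the barrel's mouth ellipse centred at about (365,192). The white block stands left of the nose, clear of the barrel. Next I'll fit the axes.

```bash
cat >> h.py <<'E'
def masks(d):
    b,g,r=[c.astype(float) for c in cv2.split(cv2.GaussianBlur(d['pixels'],(3,3),0))]
    rod=((r-b)>58)&(r>135)&(g>0.62*r)
    return rod.astype(np.uint8),b,g,r
def plane(d,u1,v1,u2,v2):
    c,a=ray(d,u1,v1);_,b=ray(d,u2,v2);n=np.cross(a,b);return c,n/np.linalg.norm(n)
E
python3 - <<'E'
from h import *
t=dict(np.load('pics/top0.npz')); s=dict(np.load('pics/scene0.npz'))
for n,d,box in (('top',t,(150,185,155,300)),('scene',s,(170,270,165,250))):
    m,b,g,r=masks(d); y0,y1,x0,x1=box
    k=np.zeros_like(m);k[y0:y1,x0:x1]=m[y0:y1,x0:x1]
    nl,l,st,ce=cv2.connectedComponentsWithStats(k); i=1+np.argmax(st[1:,4]); k=(l==i)
    print(n,st[i],cv2.minAreaRect(np.argwhere(k)[:,::-1].astype(np.float32)))
    # row-slices centre line
    if n=='top':
        us=np.arange(st[i][0]+3,st[i][0]+48); vs=[np.mean(np.where(k[:,u])[0]) for u in us]; w=[k[:,u].sum() for u in us]
        print('rod px fit',np.polyfit(us,vs,1),np.mean(w),st[i][0])
        p=np.polyfit(us,vs,1); 
        for u in (st[i][0]-.5,us[-1],st[i][0]+st[i][2]-.5): print(u,onz(t,u,np.polyval(p,u),40))
# barrel top: bright, low sat
b,g,r=[c.astype(float) for c in cv2.split(t['pixels'])]
for u in (50,70,90,110,130,145): print(u,[int(x) for x in (r-b)[192:220,u]],[int(x) for x in g[192:220,u]])
print('mouth row',[ (u,int(g[205,u]),int((r-b)[205,u])) for u in range(140,158)])
E
```

```text
top [167 162 117  13 482] ((224.9798583984375, 167.2352294921875), (4.996427059173584, 116.34848022460938), 85.64891815185547)
rod px fit [-6.06060606e-02  1.81191919e+02] 4.2 167
166.5 [535.55839175  -7.59039109  40.        ]
214 [ 544.9577269  -113.18102301   40.        ]
283.5 [ 558.83842551 -269.11457738   40.        ]
scene [175 182  70  75 862] ((208.44525146484375, 219.08135986328125), (10.55714225769043, 96.984619140625), 41.0548095703125)
50 [54, 50, 58, 61, 59, 53, 16, 14, 14, 19, 18, 20, 18, 20, 19, 15, 14, 18, 20, 20, 19, 18, 19, 55, 57, 54, 62, 57] [69, 69, 72, 71, 70, 72, 79, 95, 112, 123, 128, 139, 141, 143, 145, 149, 148, 148, 140, 137, 131, 117, 81, 71, 69, 70, 70, 71]
70 [25, 28, 26, 37, 56, 34, 13, 17, 15, 18, 20, 19, 20, 19, 17, 16, 16, 16, 20, 22, 20, 21, 44, 73, 90, 93, 73, 61] [84, 84, 83, 48, 25, 44, 79, 97, 111, 123, 129, 138, 142, 144, 146, 148, 150, 146, 141, 135, 130, 115, 83, 67, 63, 68, 54, 53]
90 [21, 19, 23, 53, 57, 38, 15, 15, 18, 20, 21, 19, 22, 19, 17, 14, 13, 18, 19, 20, 19, 22, 56, 81, 88, 85, 84, 86] [81, 84, 67, 42, 36, 46, 80, 102, 118, 122, 13
[... 413 characters left out ...]
8, 6, 43, 69, 66, 61, 52, 55] [86, 83, 51, 42, 44, 54, 81, 102, 117, 126, 133, 139, 145, 151, 154, 154, 151, 147, 148, 143, 131, 123, 67, 45, 42, 41, 38, 37]
145 [25, 26, 34, 50, 48, 21, 14, 15, 14, 18, 19, 20, 17, 12, 11, 10, 12, 15, 17, 20, 19, 28, 60, 83, 60, 70, 59, 65] [89, 86, 54, 44, 49, 61, 84, 101, 114, 121, 130, 135, 143, 149, 149, 151, 151, 151, 146, 145, 131, 104, 61, 45, 51, 50, 54, 55]
mouth row [(140, 151, 12), (141, 152, 12), (142, 153, 12), (143, 151, 12), (144, 153, 13), (145, 149, 12), (146, 128, 14), (147, 128, 8), (148, 153, 10), (149, 138, 11), (150, 121, 26), (151, 139, 35), (152, 139, 36), (153, 141, 36), (154, 140, 36), (155, 140, 34), (156, 142, 35), (157, 139, 35)]
```

```bash
cat >> h.py <<'E'
def cross(x,lvl):  # subpixel crossing of profile, first upward through lvl
    i=int(np.argmax(x>=lvl)); return i-1+(lvl-x[i-1])/(x[i]-x[i-1]) if i>0 else np.nan
E
python3 - <<'E'
from h import *
t=dict(np.load('pics/top0.npz')); s=dict(np.load('pics/scene0.npz'))
px=t['pixels'].astype(float); rb=px[...,2]-px[...,0]; G=px[...,1]
for u in (175,190,205): print(u,rb[160:180,u].astype(int),G[160:180,u].astype(int))
E1=[];E2=[];U=np.r_[62:146]
rbs=cv2.blur(rb,(5,1))
for u in U:
    E1.append(205-cross(rbs[205:185:-1,u],28)); E2.append(205+cross(rbs[205:225,u],40))
def rfit(U,E):
    U=np.array(U,float);E=np.array(E);k=np.isfinite(E)
    for _ in range(5):
        p=np.polyfit(U[k],E[k],1);r=E-np.polyval(p,U);k=np.abs(r)<max(.3,2*np.std(r[k]))
    return p,np.std(r[k])
p1,s1=rfit(U,E1);p2,s2=rfit(U,E2);print(p1,s1,p2,s2)
pm=(p1+p2)/2
print('barrel w px',np.polyval(p2-p1,100))
for u in (148.7,60,40): print(u,np.polyval(pm,u),onz(t,u,np.polyval(pm,u),85))
# rod
E1=[];E2=[];U=np.r_[171:214]
for u in U:
    c=int(round(181.2-.0606*u))
    E1.append(c-cross(rbs[c:c-12:-1,u][::1]*-1,-48)); E2.append(c+cross(-rbs[c:c+12,u],-48))
p1,s1=rfit(U,E1);p2,s2=rfit(U,E2);print('rod',p1,s1,p2,s2); pm=(p1+p2)/2; print('w',np.polyval(p2-p1,190))
for u in (167,214,283.5): print(u,np.polyval(pm,u),onz(t,u,np.polyval(pm,u),40))
# scene: barrel profile perpendicular to axis
q=proj(s,[[452,12,85],[450,200,85],[535.5,-8,40],[558.8,-269,40]]);print(q)
sp=cv2.GaussianBlur(s['pixels'],(3,3),0)
for f in (.1,.4,.6):
    a=q[0]+(q[1]-q[0])*f; n=np.array([-(q[1]-q[0])[1],(q[1]-q[0])[0]]);n/=np.linalg.norm(n)
    print(a,[sp[int(round(y)),int(round(x))].tolist() for x,y in [a+n*k for k in range(-16,17,1)]])
E
```

```text
175 [33 25 23 25 26 24 38 68 85 86 91 87 90 84 64 39 34 35 35 36] [137 100  92  95  93  92  79  89  97 108 110 108 105  98  94 119 137 139
 139 139]
190 [28 27 26 27 25 41 69 80 87 87 91 87 84 68 41 36 35 36 36 34] [116  94  91  93  88  75  88  96 106 111 104 108 103  92 117 136 139 134
 137 137]
205 [25 27 25 25 39 66 80 87 91 89 86 87 69 40 35 36 35 36 36 35] [ 89  91  89  89  78  87  97 107 109 108 109 100  91 122 135 138 137 139
 138 137]
[-9.61152689e-03  1.98139522e+02] 0.10184158189379576 [-8.57171949e-03  2.14442827e+02] 0.09593780189143138
barrel w px 16.40728639414329
148.7 204.93925027072183 [451.83645978  15.0188737   85.        ]
60 205.7456772477503 [445.65639394 198.18074479  85.        ]
40 205.92750971156732 [444.27107871 239.23806309  85.        ]
rod [-7.19347364e-02  1.78933153e+02] 0.05880397582718611 [-6.64429397e-02  1.86295942e+02] 0.06251952001292975
w 8.406230871876923
167 171.06001137838257 [535.68146087  -8.69620429  40.        ]
214 167.8081359891803 [ 545.91154931 -113.14077747   40.        ]
283.5 162.99951174344505 [ 561.18629892 -269.08905803   40.   
[... 1174 characters left out ...]
155, 178, 189], [156, 179, 190], [156, 179, 190], [156, 179, 191], [156, 179, 191], [156, 180, 192], [157, 180, 192]]
[157.21710314 309.10760514] [[56, 92, 139], [58, 94, 144], [60, 96, 144], [70, 101, 142], [111, 128, 141], [129, 143, 150], [149, 164, 168], [155, 170, 175], [161, 176, 181], [170, 185, 190], [173, 188, 194], [176, 191, 196], [179, 195, 200], [183, 198, 203], [183, 199, 203], [183, 198, 202], [178, 194, 199], [172, 188, 193], [172, 188, 193], [166, 181, 187], [159, 174, 179], [159, 174, 179], [144, 158, 163], [132, 147, 154], [135, 154, 162], [146, 166, 177], [154, 177, 190], [155, 178, 190], [156, 179, 191], [156, 179, 191], [156, 179, 191], [157, 180, 191], [158, 180, 192]]
```

```bash
python3 - <<'E'
from h import *
t=dict(np.load('pics/top0.npz')); s=dict(np.load('pics/scene0.npz'))
def tri(a,b):
    c1,r1=ray(t,*a);c2,r2=ray(s,*b)
    k=np.linalg.lstsq(np.c_[r1,-r2],c2-c1,rcond=None)[0];p=c1+r1*k[0];q=c2+r2*k[1]
    return ((p+q)/2).round(),np.linalg.norm(p-q).round(1)
print('origin px',proj(t,[0,0,0]),proj(s,[0,0,0]))
print('bigbox',tri((281,272),(338,155)),tri((281,272),(330,160)))
print('box2 top front-left',tri((221,122),(178,175)),'front-right',tri((272,122),(205,185)),'bot',onz(t,272,135,0))
print('block top corners',tri((144,158),(148,243)))
print('mouth',tri((148.7,204.9),(200,267)),'nose',tri((167,171),(179,253)))
o=ctrl.get_obs();M=R.from_rotvec(o['orientation']).as_matrix();print(M.round(3))
E
```

```text
origin px [[150.40560883 425.27033777]] [[435.06412223 413.90310746]]
bigbox (array([ 318., -255.,  228.]), np.float64(9.3)) (array([ 324., -253.,  213.]), np.float64(4.9))
box2 top front-left (array([ 623., -132.,  128.]), np.float64(1.8)) front-right (array([ 659., -247.,   10.]), np.float64(18.8)) bot [ 639.61242148 -243.81500499    0.        ]
block top corners (array([556.,  33.,  96.]), np.float64(12.6))
mouth (array([452.,  16.,  78.]), np.float64(1.9)) nose (array([533., -11.,  44.]), np.float64(4.7))
[[-0.     0.283  0.959]
 [-0.001  0.959 -0.283]
 [-1.    -0.001 -0.   ]]
```

```bash
cat >> h.py <<'E'
U=np.array([-.0975,.9952,0]); C=np.array([548.4,-138.9,40.]); B=np.array([-.0337,.9994,0]); M0=np.array([451.5,15.,85.])
def Rm(a,tilt=0,pitch=0):  # tool z = -a, x down; tilt about tool z, pitch about tool y (deg)
    x=np.array([0,0,-1.]);z=-a;y=np.cross(z,x)
    return R.from_matrix(np.c_[x,y,z])*R.from_euler('y',pitch,degrees=True)*R.from_euler('z',tilt,degrees=True)
def plan(grasp,Rt,n,off=19,p0=None,R0=None):
    o=ctrl.get_obs(); p0=o['ee_pos'] if p0 is None else p0; R0=R.from_rotvec(o['orientation']) if R0 is None else R0
    p1=np.array(grasp)+Rt.apply([off,0,0]); w=(R0.inv()*Rt).as_rotvec()/n
    print('TCP',p0.round(1),'->',p1.round(1))
    Ri=R0
    for i in range(n):
        d=Ri.inv().apply((p1-p0)/n); print((d/1000).round(4).tolist()+np.degrees(w).round(2).tolist()); Ri=Ri*R.from_rotvec(w)
    return p1,Rt
E
python3 - <<'E'
from h import *
g=C+45*U; print(g)
p,r=plan(g+[0,0,150],Rm(U,12),14)
E
```

```text
[544.0125 -94.116   40.    ]
TCP [176.6 599.  222. ] -> [547.9 -93.7 171.4]
[0.0037, -0.04, 0.0394, 4.84, -0.51, 0.76]
[0.0035, -0.0365, 0.0426, 4.84, -0.51, 0.76]
[0.0034, -0.0329, 0.0455, 4.84, -0.51, 0.76]
[0.0035, -0.0289, 0.0481, 4.84, -0.51, 0.76]
[0.0035, -0.0248, 0.0504, 4.84, -0.51, 0.76]
[0.0037, -0.0205, 0.0522, 4.84, -0.51, 0.76]
[0.0039, -0.0161, 0.0538, 4.84, -0.51, 0.76]
[0.0042, -0.0116, 0.0549, 4.84, -0.51, 0.76]
[0.0046, -0.007, 0.0556, 4.84, -0.51, 0.76]
[0.005, -0.0023, 0.056, 4.84, -0.51, 0.76]
[0.0055, 0.0023, 0.0559, 4.84, -0.51, 0.76]
[0.006, 0.007, 0.0555, 4.84, -0.51, 0.76]
[0.0067, 0.0115, 0.0547, 4.84, -0.51, 0.76]
[0.0073, 0.016, 0.0534, 4.84, -0.51, 0.76]
```

carry_out(
  commands=[
    [0,-0.04,0.039,4.8,-0.5,0.8],
    [0,-0.037,0.043,4.8,-0.5,0.8],
    [0,-0.033,0.046,4.8,-0.5,0.8],
    [0,-0.029,0.048,4.8,-0.5,0.8],
    [0,-0.025,0.05,4.8,-0.5,0.8],
    [0,-0.02,0.052,4.8,-0.5,0.8],
    [0,-0.016,0.054,4.8,-0.5,0.8],
    [0,-0.012,0.055,4.8,-0.5,0.8],
  ],
  grip=0,
)

```text
t: 1.1
ee_pos: [388.6, 191.6, 219.7]
orientation: [0.827, 1.345, -0.667]
ft_force: [0.7, -0.5, 0.7]
width: 88.1
```

```bash
python3 - <<'E'
from h import *
plan(C+45*U+[0,0,150],Rm(U,12),8)
print(ctrl.get_obs()['ft_force'])
E
```

```text
TCP [388.6 191.6 219.7] -> [547.9 -93.7 171.4]
[0.0067, -0.0045, 0.0405, 3.56, -0.39, 0.51]
[0.007, -0.002, 0.0406, 3.56, -0.39, 0.51]
[0.0073, 0.0005, 0.0406, 3.56, -0.39, 0.51]
[0.0076, 0.0029, 0.0405, 3.56, -0.39, 0.51]
[0.0079, 0.0053, 0.0402, 3.56, -0.39, 0.51]
[0.0082, 0.0078, 0.0397, 3.56, -0.39, 0.51]
[0.0086, 0.0101, 0.0391, 3.56, -0.39, 0.51]
[0.0089, 0.0125, 0.0383, 3.56, -0.39, 0.51]
[ 0.68411763 -0.48051062  0.66217692]
```

carry_out(
  commands=[
    [0.006,-0.004,0.042,3.7,-0.4,0.5],
    [0.007,-0.002,0.042,3.7,-0.4,0.5],
    [0.007,0.001,0.042,3.7,-0.4,0.5],
    [0.008,0.003,0.042,3.7,-0.4,0.5],
    [0.008,0.005,0.042,3.7,-0.4,0.5],
    [0.008,0.008,0.041,3.7,-0.4,0.5],
    [0.009,0.01,0.04,3.7,-0.4,0.5],
    [0.009,0.012,0.038,3.6,-0.4,0.5],
  ],
)

```text
t: 2.1
ee_pos: [550.1, -116.9, 169.6]
orientation: [1.266, 1.088, -1.007]
ft_force: [0.3, 0.8, -0.1]
width: 87.9
```

```bash
python3 - <<'E'
from h import *
g=C+45*U
p,r=plan(g+[0,0,150],Rm(U,12),1)
print('then down');plan(g+[0,0,60],r,2,p0=p,R0=r)
d=snap('scene','s1')
cv2.imwrite('pics/s1c.png',cv2.resize(d['pixels'][60:330,60:400],None,fx=2.2,fy=2.2))
E
```

```text
TCP [ 550.1 -116.9  169.6] -> [547.9 -93.7 171.4]
[-0.0018, -0.0004, -0.0233, -2.23, 0.23, -0.04]
then down
TCP [547.9 -93.7 171.4] -> [547.9 -93.7  81.4]
[0.044, -0.0094, 0.0, 0.0, 0.0, 0.0]
[0.044, -0.0094, 0.0, 0.0, 0.0, 0.0]
```

View pics/s1c.png

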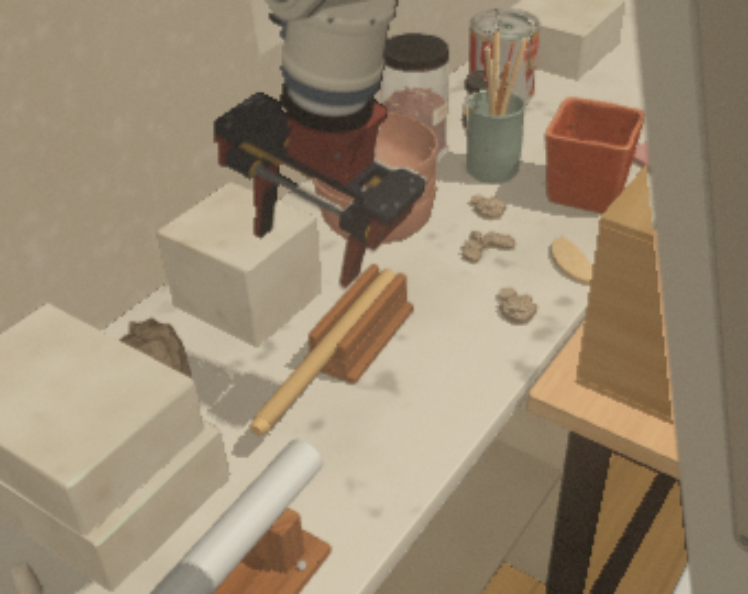

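The picture shows the open gripper, tilted, above the rest at crop (310,200), next to the tall white block. I'll shift toward the nose and descend.

carry_out(
  commands=[
    [-0.002,0,-0.024,-2.2,0.2,0],
    [0,0,0,0,0,0],
  ],
  grip=0.4,
)

```text
t: 2.4
ee_pos: [550.0, -96.1, 170.5]
orientation: [1.239, 1.102, -0.983]
ft_force: [0.3, -0.6, -0.4]
width: 70.9
```

```bash
python3 - <<'E'
from h import *
g=C+45*U
plan(g+[0,0,40],Rm(U,12),3)
E
```

```text
TCP [550.  -96.1 170.5] -> [547.9 -93.7  61.4]
[0.0354, -0.0082, -0.0009, -0.08, 0.05, -0.02]
[0.0354, -0.0082, -0.0009, -0.08, 0.05, -0.02]
[0.0354, -0.0082, -0.0009, -0.08, 0.05, -0.02]
```

carry_out(
  commands=[
    [0.036,-0.008,-0.001,0,0,0],
    [0.036,-0.008,-0.001,0,0,0],
    [0.036,-0.008,-0.001,0,0,0],
    [0,0,0,0,0,0],
  ],
)

```text
t: 2.9
ee_pos: [549.4, -89.7, 59.5]
orientation: [1.235, 1.102, -0.976]
ft_force: [-0.9, -0.2, -0.5]
width: 52.7
```

```bash
python3 - <<'E'
from h import *
g=C+45*U
plan(g,Rm(U,12),2)
d=snap('top','t1')
cv2.imwrite('pics/t1c.png',cv2.resize(d['pixels'][90:250,100:300],None,fx=3,fy=3))
E
```

```text
TCP [549.4 -89.7  59.5] -> [547.9 -93.7  21.4]
[0.0184, -0.005, 0.0019, 0.09, 0.07, -0.13]
[0.0184, -0.0049, 0.0019, 0.09, 0.07, -0.13]
```

View pics/t1c.png

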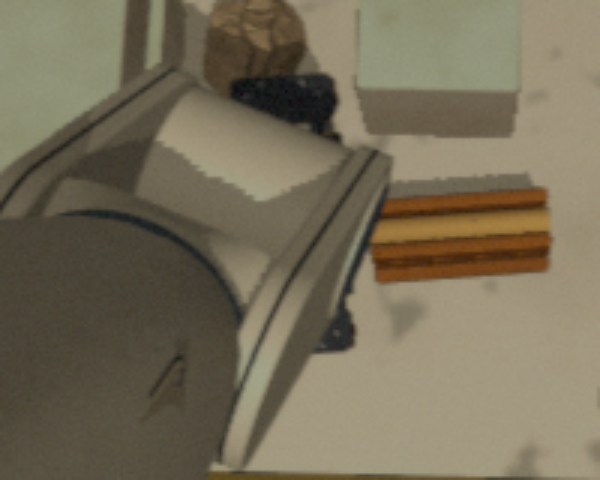

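The top view shows the gripper body passing left of the tall block, with its edge at about (335,100) against the block's (358,90). I'll continue down and close.

carry_out(
  commands=[
    [0.018,-0.005,0.002,0,0,0],
    [0.019,-0.005,0.002,0,0,0],
    [0,0,0,0,0,0],
  ],
)

```text
t: 3.32
ee_pos: [553.4, -94.1, 28.1]
orientation: [1.236, 1.093, -0.967]
ft_force: [0.2, -0.4, -0.3]
width: 52.7
```

carry_out(
  commands=[
    [0,0,0,0,0,0],
    [0,0,0,0,0,0],
    [0,0,0,0,0,0],
    [0,0,0,0,0,0],
    [0,0,0,0,0,0],
    [0,0,0,0,0,0],
  ],
  grip=1,
)

```text
t: 4.08
ee_pos: [549.3, -93.8, 30.5]
orientation: [1.234, 1.099, -0.97]
ft_force: [-0.1, 0.0, -0.7]
width: 19.1
```

```bash
python3 - <<'E'
from h import *
o=ctrl.get_obs();Q=R.from_rotvec(o['orientation'])
print(o['ft_force'],o['moment'],'grasp pt',o['ee_pos']-Q.apply([19,0,0]),'up:',Q.inv().apply([0,0,.05]))
print(Q.as_matrix().round(3))
E
```

```text
[-0.07134819  0.02283076 -0.70078134] [-0.09257579  0.27771907 -0.01767658] grasp pt [545.21208964 -94.10851713  49.07884087] up: [-0.04880179  0.01087773  0.00024528]
[[ 0.217  0.971  0.103]
 [ 0.018  0.102 -0.995]
 [-0.976  0.218  0.005]]
```

The grip is about 9 mm high on the pads. I'll reopen, go deeper and grip again.

carry_out(
  commands=[
    [0,0,0,0,0,0],
    [0,0,0,0,0,0],
    [0,0,0,0,0,0],
  ],
  grip=0.5,
)

```text
t: 4.45
ee_pos: [551.1, -93.9, 31.5]
orientation: [1.234, 1.096, -0.968]
ft_force: [0.7, -0.7, -0.1]
width: 42.9
```

carry_out(
  commands=[
    [0.008,-0.002,0,0,0,0],
    [0.003,-0.001,0,0,0,0],
    [0,0,0,0,0,0],
  ],
)

```text
t: 4.82
ee_pos: [550.8, -94.0, 19.2]
orientation: [1.234, 1.096, -0.968]
ft_force: [1.0, -0.3, -0.1]
width: 44.1
```

carry_out(
  commands=[
    [-0.002,0.001,0,0,0,0],
    [0,0,0,0,0,0],
    [0,0,0,0,0,0],
    [0,0,0,0,0,0],
    [0,0,0,0,0,0],
  ],
  grip=1,
)

```text
t: 5.45
ee_pos: [551.0, -94.0, 21.5]
orientation: [1.234, 1.096, -0.968]
ft_force: [0.7, -0.8, -0.3]
width: 19.3
```

```bash
python3 - <<'E'
from h import *
o=ctrl.get_obs();Q=R.from_rotvec(o['orientation'])
print(o['ft_force'],o['moment'],'grasp pt',o['ee_pos']-Q.apply([19,0,0]),'up:',Q.inv().apply([0,0,.05]))
E
```

```text
[ 0.7321015  -0.76186301 -0.3147138 ] [-0.06846487  0.18690609 -0.04615308] grasp pt [546.79837103 -94.301654    40.00081705] up: [-0.04877254  0.01100692  0.00029447]
```

carry_out(
  commands=[
    [-0.015,0.003,0,0,0,0],
    [-0.02,0.005,0,0,0,0],
    [-0.02,0.005,0,0,0,0],
    [-0.02,0.005,0,0,0,0],
    [-0.01,0.002,0,0,0,0],
    [0,0,0,0,0,0],
  ],
)

```text
t: 6.2
ee_pos: [551.7, -93.3, 115.0]
orientation: [1.234, 1.095, -0.968]
ft_force: [-0.3, 0.6, -1.9]
width: 19.7
```

```bash
python3 - <<'E'
from h import *
o=ctrl.get_obs();print(o['ft_force'],o['moment'],o['width'])
# rod point at +45 must sit at mouth -30-85 along B
g=M0-B*(35+85); print(g)
plan(g+[0,0,40],Rm(B),4)
E
```

```text
[-0.27860433  0.55895332 -1.90883557] [-0.07213981  0.19577496 -0.00257883] 19.71545791891805
[ 455.544 -104.928   85.   ]
TCP [551.7 -93.3 115. ] -> [ 455.5 -104.9  106. ]
[-0.0031, -0.0241, 0.0004, 1.01, -0.01, -3.2]
[-0.0018, -0.0242, 0.0008, 1.01, -0.01, -3.2]
[-0.0004, -0.0243, 0.0012, 1.01, -0.01, -3.2]
[0.0009, -0.0242, 0.0017, 1.01, -0.01, -3.2]
```

carry_out(
  commands=[
    [-0.003,-0.024,0,1,0,-3.2],
    [-0.002,-0.024,0.001,1,0,-3.2],
    [0,-0.024,0.001,1,0,-3.2],
    [0.001,-0.024,0.002,1,0,-3.2],
    [0,0,0,0,0,0],
    [0,0,0,0,0,0],
  ],
)

```text
t: 6.95
ee_pos: [452.3, -104.5, 103.0]
orientation: [1.182, 1.233, -1.191]
ft_force: [-0.3, -0.8, -1.8]
width: 19.6
```

```bash
python3 - <<'E'
from h import *
g=M0-B*(35+85)
plan(g,Rm(B),2)
E
```

```text
TCP [ 452.3 -104.5  103. ] -> [ 455.5 -104.9   66. ]
[0.0185, 0.0018, 0.0003, -0.03, -0.06, 0.28]
[0.0185, 0.0017, 0.0003, -0.03, -0.06, 0.28]
```

carry_out(
  commands=[
    [0.018,0.002,0,0,-0.1,0.3],
    [0.016,0.002,0,0,-0.1,0.3],
    [0,0,0,0,0,0],
    [0,0,0,0,0,0],
  ],
)

```text
t: 7.45
ee_pos: [459.2, -104.3, 68.7]
orientation: [1.186, 1.219, -1.18]
ft_force: [0.5, 0.9, -0.5]
width: 19.2
```

```bash
python3 - <<'E'
from h import *
plan(M0-B*(35+85),Rm(B),1)
t=snap('top','t2');s=snap('scene','s2')
a=cv2.resize(t['pixels'][170:240,80:230],None,fx=5,fy=5,interpolation=cv2.INTER_CUBIC)
b=cv2.resize(s['pixels'][215:300,150:300],None,fx=5,fy=5,interpolation=cv2.INTER_CUBIC)
cv2.imwrite('pics/c3.png',cv2.resize(np.vstack([a,b]),None,fx=.77,fy=.77,interpolation=cv2.INTER_AREA))
E
```

```text
TCP [ 459.2 -104.3   68.7] -> [ 455.5 -104.9   66. ]
[0.0027, -0.0037, 0.0005, 0.02, 0.12, -0.37]
```

View pics/c3.png

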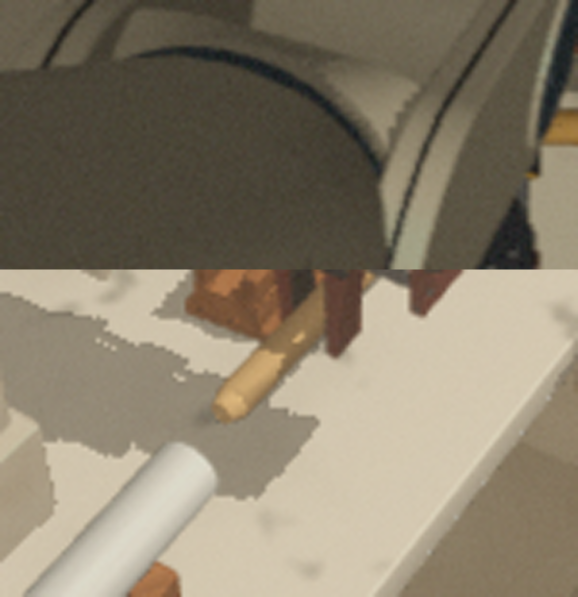

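The top camera is blocked by the arm. The scene crop shows the nose at about (230,408) just ahead of the barrel's mouth at about (198,466). I'll measure both axes in the scene image, so the calibration error cancels.

```bash
cat >> h.py <<'E'
def band(d,P,A,ss,inside,half=14):
    """offset (px) of observed band centre from projected line P+A*s, along image normal"""
    im=cv2.GaussianBlur(d['pixels'],(3,3),0).astype(np.float32); rb=im[...,2]-im[...,0]
    out=[]
    for s in ss:
        a,b=proj(d,[P+A*s,P+A*(s+5)]); t=(b-a)/np.linalg.norm(b-a); n=np.array([-t[1],t[0]])
        k=np.arange(-half,half+.01,.25); q=a+np.outer(k,n)
        v=cv2.remap(rb,q[:,:1].astype(np.float32),q[:,1:].astype(np.float32),cv2.INTER_LINEAR).ravel()
        m=inside(v); c=len(k)//2; c=c+int(np.argmin(np.where(m,np.abs(np.arange(len(k))-c),999)))-c
        i=j=c
        while i>0 and m[i-1]: i-=1
        while j<len(k)-1 and m[j+1]: j+=1
        # image shift per mm of world x / z
        g=[(proj(d,[P+A*s+e])[0]-a)@n for e in ([1,0,0],[0,0,1])]
        out.append([s,k[i],k[j],(k[i]+k[j])/2]+g)
    return np.array(out)
E
python3 - <<'E'
from h import *
s=dict(np.load('pics/s2.npz'));s0=dict(np.load('pics/scene0.npz'))
o=ctrl.get_obs();Q=R.from_rotvec(o['orientation']);g=o['ee_pos']-Q.apply([19,0,0]);a=-Q.apply([0,0,1])
np.set_printoptions(precision=2,suppress=True)
print('rod grasp',g,'axis',a.round(4))
print(band(s,g,a,range(30,80,6),lambda v:v>48,10))
print('barrel s2');print(band(s,M0,B,range(8,60,8),lambda v:v<26.5))
print('barrel s0');print(band(s0,M0,B,range(8,180,16),lambda v:v<26.5))
print('rod s0');print(band(s0,C,U,range(15,120,12),lambda v:v>48,10))
E
```

```text
rod grasp [ 459.09 -104.34   87.88] axis [-0.03  1.   -0.  ]
[[30.   -4.   10.    3.    0.43  0.25]
 [36.   -4.   10.    3.    0.43  0.25]
 [42.   -4.    5.25  0.62  0.43  0.25]
 [48.   -4.25  5.25  0.5   0.44  0.25]
 [54.   -4.5   5.5   0.5   0.44  0.25]
 [60.   -4.5   5.5   0.5   0.44  0.26]
 [66.   -4.5   5.75  0.62  0.44  0.26]
 [72.   -4.25  5.75  0.75  0.44  0.26]
 [78.   -4.5   5.5   0.5   0.45  0.26]]
barrel s2
[[ 8.   -9.25  9.25  0.    0.47  0.27]
 [16.   -9.5   8.5  -0.5   0.47  0.27]
 [24.   -9.5   8.75 -0.38  0.47  0.27]
 [32.   -9.5   8.75 -0.38  0.48  0.27]
 [40.   -9.75  8.75 -0.5   0.48  0.27]
 [48.   -9.75  8.5  -0.62  0.48  0.28]
 [56.   -9.    9.    0.    0.49  0.28]]
barrel s0
[[  8.    -9.25   8.5   -0.38   0.47   0.27]
 [ 24.    -9.75   9.    -0.38   0.47   0.27]
 [ 40.    -9.75   8.75  -0.5    0.48   0.27]
 [ 56.    -9.     9.25   0.12   0.49   0.28]
 [ 72.    -9.25   9.    -0.12   0.49   0.28]
 [ 88.    -9.75   9.25  -0.25   0.5    0.29]
 [104.   -10.     9.5   -0.25   0.51   0.29]
 [120.    -9.75   9.5   -0.12   0.51   0.29]
 [136.   -10.     9.75  -0.12   0.52   0.3 ]
 [152.   -10.25  10.    -0.12   0.53   0.3 ]
 [168.   -10.25  10.    -0.12   0.54   0.31]]
rod s0
[[ 15.   -10.     6.75  -1.62   0.38   0.23]
 [ 27.   -10.     4.5   -2.75   0.38   0.24]
 [ 39.    -4.5    4.    -0.25   0.38   0.24]
 [ 51.    -4.75   4.25  -0.25   0.39   0.24]
 [ 63.    -4.75   4.25  -0.25   0.39   0.24]
 [ 75.    -4.75   4.25  -0.25   0.39   0.24]
 [ 87.    -4.75   4.5   -0.12   0.4    0.25]
 [ 99.    -4.75   4.25  -0.25   0.4    0.25]
 [111.    -4.75   4.5   -0.12   0.41   0.25]]
```

carry_out(
  commands=[
    [0.003,-0.0055,0,0,0.1,-0.3],
    [0,0,0,0,0,0],
    [0,0,0,0,0,0],
  ],
)

```text
t: 7.92
ee_pos: [453.8, -104.7, 66.5]
orientation: [1.185, 1.222, -1.183]
ft_force: [0.1, 0.3, -1.0]
width: 19.5
```

```bash
cat > chk.py <<'E'
from h import *
import sys
np.set_printoptions(precision=2,suppress=True)
s=snap('scene',sys.argv[1]); lo,hi=int(sys.argv[2]),int(sys.argv[3])
o=ctrl.get_obs();Q=R.from_rotvec(o['orientation']);g=o['ee_pos']-Q.apply([19,0,0]);a=-Q.apply([0,0,1])
print('t',o['t'],'grasp',g,'axis',a.round(4),'x err to line',g[0]-(M0[0]+B[0]*(g[1]-M0[1])),'F',o['ft_force'])
P=M0+B*((g-M0)@B)   # ideal rod line: same line as the barrel
r=band(s,P,B,range(lo,hi,6),lambda v:v>48,10);b=band(s,M0,B,range(8,60,6),lambda v:v<26.5)
print('rod-on-line px',r[:,3],'barrel',np.median(b[:,3]))
E
python3 chk.py s3 42 82
```

```text
t 7.975 grasp [ 453.68 -104.71   85.48] axis [-0.03  1.   -0.  ] x err to line -1.8528506568998182 F [ 0.16  0.36 -0.94]
rod-on-line px [-0.25 -0.25 -0.25 -0.12 -0.12 -0.12 -0.12] barrel -0.375
```

carry_out(
  commands=[
    [0,0,-0.01,0,0,0],
    [0,0,-0.01,0,0,0],
    [0,0,-0.01,0,0,0],
    [0,0,0,0,0,0],
  ],
)

```text
t: 8.48
ee_pos: [452.6, -72.2, 66.5]
orientation: [1.185, 1.223, -1.182]
ft_force: [-1.4, 1.4, -1.5]
width: 19.3
```

```bash
python3 chk.py s4 42 76
```

```text
t 8.525 grasp [452.67 -72.5   85.57] axis [-0.03  1.   -0.  ] x err to line -1.7793850463692706 F [ 0.55 -0.03 -1.23]
rod-on-line px [-0.5  -0.25 -0.38 -0.12 -0.12 -0.25] barrel -0.375
```

carry_out(
  commands=[
    [0,0,-0.005,0,0,0],
    [0,0,-0.005,0,0,0],
    [0,0,-0.004,0,0,0],
    [0,0,0,0,0,0],
  ],
)

```text
t: 9.02
ee_pos: [452.4, -57.8, 66.6]
orientation: [1.185, 1.222, -1.183]
ft_force: [-0.6, 1.0, -0.5]
width: 19.6
```

```bash
python3 chk.py s5 30 60
```

```text
t 9.075 grasp [452.35 -57.91  85.58] axis [-0.03  1.   -0.  ] x err to line -1.6053415448406554 F [-0.73  0.47 -0.76]
rod-on-line px [-0.5  -0.38 -0.25  0.   -0.12] barrel -0.25
```

carry_out(
  commands=[
    [0,0,-0.007,0,0,0],
    [0,0,-0.007,0,0,0],
    [0,0,-0.007,0,0,0],
    [0,0,0,0,0,0],
  ],
)

```text
t: 9.57
ee_pos: [451.6, -35.5, 66.6]
orientation: [1.185, 1.222, -1.183]
ft_force: [0.2, 0.6, -0.0]
width: 19.3
```

```bash
python3 chk.py s6 18 40
```

```text
t 9.625 grasp [451.63 -35.67  85.57] axis [-0.03  1.   -0.  ] x err to line -1.5762698503698402 F [-0.28  0.1  -0.89]
rod-on-line px [-0.62 -0.62 -0.5  -0.38] barrel -0.5
```

carry_out(
  commands=[
    [0,0,-0.007,0,0,0],
    [0,0,-0.007,0,0,0],
    [0,0,-0.007,0,0,0],
    [0,0,-0.005,0,0,0],
    [0,0,0,0,0,0],
  ],
)

```text
t: 10.25
ee_pos: [450.8, -7.8, 66.5]
orientation: [1.186, 1.222, -1.183]
ft_force: [0.1, 0.0, -1.1]
width: 19.0
```

```bash
python3 - <<'E'
from h import *
np.set_printoptions(precision=2,suppress=True)
o=ctrl.get_obs();print(o['ft_force'],o['moment'],o['ee_pos'])
s=snap('scene','s7');cv2.imwrite('pics/s7c.png',cv2.resize(s['pixels'][200:320,130:290],None,fx=4,fy=4,interpolation=cv2.INTER_CUBIC))
E
```

```text
[ 0.1   0.04 -1.12] [ 0.01  0.01 -0.05] [450.8   -7.82  66.55]
```

View pics/s7c.png

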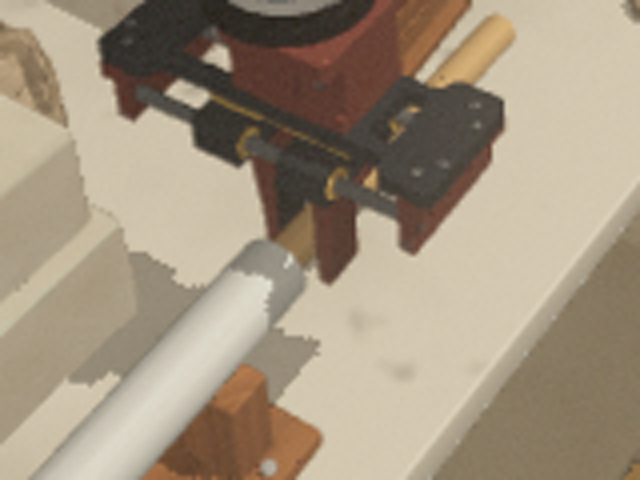

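The rod is about 60 mm into the barrel with a gap left between fingers and mouth; its rear shows at (500,35). I'll let go.

carry_out(
  commands=[
    [0,0,0,0,0,0],
    [0,0,0,0,0,0],
    [0,0,0,0,0,0],
    [0,0,0,0,0,0],
  ],
  grip=0.35,
)

```text
t: 10.8
ee_pos: [451.2, -8.5, 66.8]
orientation: [1.186, 1.221, -1.183]
ft_force: [-0.5, -0.1, -0.0]
width: 55.2
```

carry_out(
  commands=[
    [0,0,0.025,0,0,0],
    [0,0,0.025,0,0,0],
    [0,0,0.025,0,0,0],
    [0,0,0.025,0,0,0],
    [0,0,0.025,0,0,0],
    [0,0,0.02,0,0,0],
    [0,0,0,0,0,0],
    [0,0,0,0,0,0],
  ],
)

```text
t: 11.8
ee_pos: [456.4, -157.5, 67.0]
orientation: [1.187, 1.22, -1.182]
ft_force: [-0.2, -0.4, -0.9]
width: 57.0
```

```bash
python3 - <<'E'
from h import *
np.set_printoptions(precision=2,suppress=True)
o=ctrl.get_obs();Q=R.from_rotvec(o['orientation']);print(o['ft_force'],o['ee_pos'],-Q.apply([0,0,1]))
s=snap('scene','s8')
r=band(s,M0,B,range(-130,-5,8),lambda v:v>48,12); print(r[:,[0,1,2,3,5]])
cv2.imwrite('pics/s8c.png',cv2.resize(s['pixels'][160:310,130:310],None,fx=4,fy=4,interpolation=cv2.INTER_CUBIC))
E
```

```text
[-0.19 -0.37 -0.86] [ 456.35 -157.54   67.04] [-0.03  1.   -0.  ]
[[-130.     -6.75    2.     -2.38    0.24]
 [-122.     -6.5     2.25   -2.12    0.24]
 [-114.     -7.      2.75   -2.12    0.24]
 [-106.     -6.75    3.     -1.88    0.24]
 [ -98.     -6.75    3.     -1.88    0.25]
 [ -90.     -6.75    3.     -1.88    0.25]
 [ -82.     -6.75    3.     -1.88    0.25]
 [ -74.     -6.75    3.25   -1.75    0.25]
 [ -66.     -6.5     3.5    -1.5     0.25]
 [ -58.     -6.5     3.5    -1.5     0.25]
 [ -50.     -6.5     3.75   -1.38    0.25]
 [ -42.     -6.5     3.75   -1.38    0.26]
 [ -34.     -6.25    4.     -1.12    0.26]
 [ -26.     -6.25    4.     -1.12    0.26]
 [ -18.     -6.25    4.25   -1.      0.26]
 [ -10.     -6.25    4.25   -1.      0.26]]
```

View pics/s8c.png

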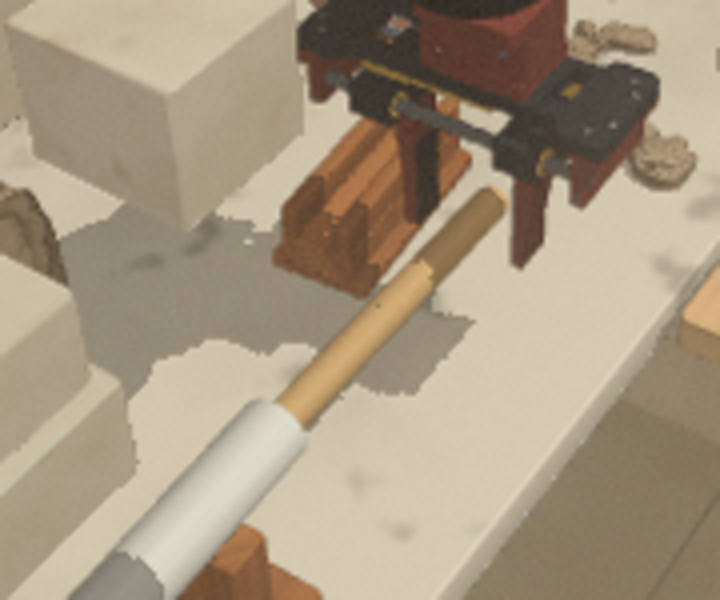

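The scene crop shows the rod's rear end at about (500,195), drooping, between the open fingers (tips at (425,220) and (520,265)). I'll compute the rear end's place.

```bash
python3 - <<'E'
from h import *
s=dict(np.load('pics/s8.npz'))
for z in(75,77,79): print(onz(s,130+500/4,160+195/4,z))
D=np.array([0,0,1.])
for k in (-170,-178,-186,-194,-200): print(k,proj(s,[M0+B*k+[-1.5,0,-1+.036*k]]), proj(s,[M0+B*k+[-1.5,0,9+.036*k]]))
r=band(s,M0+[-1.5,0,-1],B+[0,0,.036],range(-215,-120,5),lambda v:v>40,9);print(r[:,:4].round(1))
E
```

```text
[ 454.16083107 -181.07648649   75.        ]
[ 452.98645352 -179.2029565    77.        ]
[ 451.81207598 -177.32942651   79.        ]
-170 [[247.83049468 214.34404036]] [[247.82333978 210.89905606]]
-178 [[249.76001206 212.28153292]] [[249.76633086 208.84285502]]
-186 [[251.66667919 210.24345065]] [[251.68615293 206.81117294]]
-194 [[253.5508996  208.22936223]] [[253.58321795 204.80357388]]
-200 [[254.94957165 206.7342881 ]] [[254.99132474 203.3134226 ]]
[[-2.15e+02 -9.00e+00 -9.00e+00 -9.00e+00]
 [-2.10e+02 -6.80e+00 -2.80e+00 -4.80e+00]
 [-2.05e+02 -8.50e+00 -4.00e+00 -6.20e+00]
 [-2.00e+02 -3.80e+00  2.50e+00 -6.00e-01]
 [-1.95e+02 -5.50e+00  4.00e+00 -8.00e-01]
 [-1.90e+02 -5.50e+00  4.50e+00 -5.00e-01]
 [-1.85e+02 -5.80e+00  4.80e+00 -5.00e-01]
 [-1.80e+02 -5.80e+00  4.80e+00 -5.00e-01]
 [-1.75e+02 -5.50e+00  4.80e+00 -4.00e-01]
 [-1.70e+02 -5.50e+00  4.80e+00 -4.00e-01]
 [-1.65e+02 -5.50e+00  4.80e+00 -4.00e-01]
 [-1.60e+02 -5.50e+00  4.80e+00 -4.00e-01]
 [-1.55e+02 -5.80e+00  5.00e+00 -4.00e-01]
 [-1.50e+02 -5.80e+00  5.00e+00 -4.00e-01]
 [-1.45e+02 -5.50e+00  5.00e+00 -2.00e-01]
 [-1.40e+02 -5.50e+00  5.00e+00 -2.00e-01]
 [-1.35e+02 -5.80e+00  5.00e+00 -4.00e-01]
 [-1.30e+02 -5.80e+00  5.00e+00 -4.00e-01]
 [-1.25e+02 -5.50e+00  5.00e+00 -2.00e-01]]
```

carry_out(
  commands=[
    [0.0045,0,0.004,0,1,0],
    [0.004,0,0.003,0,1,0],
    [0,0,0,0,0,0],
    [0,0,0,0,0,0],
  ],
)

```text
t: 12.35
ee_pos: [456.4, -161.3, 58.4]
orientation: [1.209, 1.25, -1.163]
ft_force: [0.5, 0.7, -0.8]
width: 57.0
```

```bash
python3 - <<'E'
from h import *
o=ctrl.get_obs();Q=R.from_rotvec(o['orientation']);print(o['ft_force'],o['ee_pos'],'grasp',o['ee_pos']-Q.apply([19,0,0]),-Q.apply([0,0,1]),o['moment'])
E
```

```text
[ 0.54971961  0.66087275 -0.75736301] [ 456.43408213 -161.3002966    58.41973643] grasp [ 456.38532694 -161.96554476   77.40802408] [-0.0368293   0.99871214  0.03489497] [-0.06927455  0.03636896 -0.03546195]
```

carry_out(
  commands=[
    [0,0,0,0,0,0],
    [0,0,0,0,0,0],
    [0,0,0,0,0,0],
    [0,0,0,0,0,0],
    [0,0,0,0,0,0],
    [0,0,0,0,0,0],
  ],
  grip=1,
)

```text
t: 13.1
ee_pos: [456.6, -160.6, 58.8]
orientation: [1.208, 1.249, -1.162]
ft_force: [0.3, 0.3, 0.1]
width: 19.3
```

```bash
python3 - <<'E'
from h import *
o=ctrl.get_obs();Q=R.from_rotvec(o['orientation']);print(o['ft_force'],o['ee_pos'],'grasp',o['ee_pos']-Q.apply([19,0,0]),-Q.apply([0,0,1]),o['moment'])
p=M0-B*178+[-1.8,0,0.3]   # level target
plan(p,Rm(B),3)
E
```

```text
[0.34706676 0.3442026  0.06862117] [ 456.61881194 -160.55567898   58.81279537] grasp [ 456.56188741 -161.21234177   77.80135913] [-0.03765724  0.99869761  0.03442409] [-0.02820625  0.03743996 -0.04879109]
TCP [ 456.6 -160.6   58.8] -> [ 455.7 -162.9   66.3]
[-0.0025, -0.0003, 0.0007, 0.07, -0.66, -0.08]
[-0.0025, -0.0003, 0.0007, 0.07, -0.66, -0.08]
[-0.0025, -0.0003, 0.0007, 0.07, -0.66, -0.08]
```

carry_out(
  commands=[
    [-0.0025,0,0,0,-0.7,0],
    [-0.0025,0,0.0003,0,-0.7,0],
    [-0.0025,0,0.0003,0,-0.6,0],
    [0,0,0,0,0,0],
    [0,0,0,0,0,0],
  ],
)

```text
t: 13.72
ee_pos: [456.6, -161.4, 66.9]
orientation: [1.181, 1.221, -1.18]
ft_force: [-1.0, 0.1, -0.7]
width: 19.5
```

```bash
cat > chk2.py <<'E'
from h import *
import sys
np.set_printoptions(precision=3,suppress=True)
o=ctrl.get_obs();Q=R.from_rotvec(o['orientation']);g=o['ee_pos']-Q.apply([19,0,0]);a=-Q.apply([0,0,1])
print('t',o['t'],'F',o['ft_force'],'axialF',o['ft_force']@B,'M',o['moment'],'w',o['width'])
print('grasp',g,'s',(g-M0)@B,'dx',g[0]-(M0[0]+B[0]*(g[1]-M0[1])),'axis',a)
if len(sys.argv)>1:
    s=snap('scene',sys.argv[1]);S=(g-M0)@B
    r=band(s,M0,B,np.linspace(S+25,-8,6),lambda v:v>48,10);b=band(s,M0,B,range(8,60,6),lambda v:v<26.5)
    print('rod',r[:,3],'barrel',np.median(b[:,3]))
E
python3 chk2.py s9
```

```text
t 13.725 F [-0.98   0.138 -0.734] axialF 0.17088259152005245 M [-0.161  0.006  0.011] w 19.51264308771309
grasp [ 456.48  -161.298   85.893] s -176.35987534466875 dx -0.9611147086894789 axis [-0.038  0.999 -0.003]
rod [-1.    -0.875 -0.5   -1.    -0.875 -0.75 ] barrel -0.375
```

carry_out(
  commands=[
    [0,0,-0.005,0,0,0],
    [0,0,-0.005,0,0,0],
    [0,0,-0.005,0,0,0],
    [0,0,-0.005,0,0,0],
    [0,0,0,0,0,0],
  ],
)

```text
t: 14.4
ee_pos: [455.5, -139.8, 66.6]
orientation: [1.181, 1.222, -1.18]
ft_force: [-0.8, 0.9, -0.7]
width: 19.1
```

```bash
python3 chk2.py s10
```

```text
t 14.4 F [-0.805  0.935 -0.737] axialF 0.9618015106182608 M [-0.007  0.105  0.008] w 19.050612923025056
grasp [ 455.465 -139.736   85.602] s -154.7767334494013 dx -1.249890739090688 axis [-0.038  0.999 -0.003]
rod [-1.125  2.125 -0.875 -1.125 -1.125 -1.   ] barrel -0.375
```

carry_out(
  commands=[
    [0,0.0005,-0.006,0,0,0],
    [0,0,-0.006,0,0,0],
    [0,0,-0.006,0,0,0],
    [0,0,-0.006,0,0,0],
    [0,0,-0.006,0,0,0],
    [0,0,0,0,0,0],
  ],
)

```text
t: 15.2
ee_pos: [454.9, -107.8, 66.6]
orientation: [1.181, 1.222, -1.18]
ft_force: [-0.7, 1.1, -0.3]
width: 19.1
```

```bash
python3 chk2.py s11
```

```text
t 15.2 F [-0.706  1.145 -0.311] axialF 1.1681049886909638 M [-0.021  0.067 -0.016] w 19.12038503159428
grasp [ 454.818 -107.754   85.577] s -122.79243114971803 dx -0.8189463362855918 axis [-0.038  0.999 -0.003]
rod [ 2.25  -1.    -1.    -1.    -0.875 -0.875] barrel -0.375
```

carry_out(
  commands=[
    [0,0,-0.004,0,0,0],
    [0,0,-0.004,0,0,0],
    [0,0,-0.004,0,0,0],
    [0,0,-0.004,0,0,0],
    [0,0,-0.004,0,0,0],
    [0,0,-0.004,0,0,0],
    [0,0,-0.003,0,0,0],
    [0,0,-0.002,0,0,0],
  ],
)

```text
t: 16.25
ee_pos: [454.1, -77.5, 66.6]
orientation: [1.181, 1.221, -1.18]
ft_force: [-0.0, -0.8, -0.8]
width: 19.3
```

```bash
python3 chk2.py
```

```text
t 16.25 F [-0.038 -0.77  -0.805] axialF -0.7684315379218605 M [-0.247  0.048  0.045] w 19.31995145641739
grasp [453.965 -77.446  85.63 ] s -92.47312911606616 dx -0.6502230898067296 axis [-0.037  0.999 -0.003]
```

Depth is about 145 mm with no contact yet. I'll go on in small steps.

carry_out(
  commands=[
    [0,0,-0.003,0,0,0],
    [0,0,-0.003,0,0,0],
    [0,0,-0.003,0,0,0],
    [0,0,-0.003,0,0,0],
  ],
)

```text
t: 16.75
ee_pos: [454.7, -67.9, 67.0]
orientation: [1.177, 1.217, -1.179]
ft_force: [-1.5, -8.9, 0.5]
width: 19.6
```

```bash
python3 chk2.py
```

```text
t 16.75 F [-1.452 -8.871  0.469] axialF -8.817053253245799 M [-1.631  0.272 -0.014] w 19.618249430272748
grasp [454.548 -67.768  85.98 ] s -82.82133330938396 dx 0.25854711221313664 axis [-0.04   0.999 -0.008]
```

carry_out(
  commands=[
    [0,-0.0005,-0.003,0,0.3,0],
    [0,0,-0.003,0,0.1,0],
    [0,0,-0.003,0,0.1,0],
    [0,0,-0.003,0,0.1,0],
  ],
)

```text
t: 17.25
ee_pos: [454.6, -59.1, 67.3]
orientation: [1.181, 1.221, -1.173]
ft_force: [-1.6, -9.0, 0.4]
width: 19.1
```

```bash
python3 chk2.py s12
```

```text
t 17.25 F [-1.584 -8.999  0.4  ] axialF -8.940661853184332 M [-1.653  0.239 -0.033] w 19.125697734645247
grasp [454.47  -59.042  86.335] s -74.09781738755065 dx 0.4746238795526665 axis [-0.042  0.999 -0.003]
rod [-0.375 -0.5   -0.375 -0.25  -0.5   -0.375] barrel -0.25
```

carry_out(
  commands=[
    [0.0005,-0.0005,-0.003,0.3,0.1,0],
    [0,0,-0.003,0,0.1,0],
    [0,0,-0.003,0,0.1,0],
    [0,0,-0.003,0,0,0],
  ],
)

```text
t: 17.8
ee_pos: [454.0, -50.2, 67.1]
orientation: [1.183, 1.219, -1.175]
ft_force: [-0.4, -8.9, -0.0]
width: 19.2
```

```bash
python3 chk2.py
```

```text
t 17.8 F [-0.435 -8.943 -0.027] axialF -8.923078202428751 M [-1.511  0.168 -0.032] w 19.197468595773323
grasp [453.78  -50.203  86.111] s -65.24103858194708 dx 0.08269993687702026 axis [-0.039  0.999 -0.002]
```

carry_out(
  commands=[
    [0,0,-0.003,0.2,0.1,0],
    [0,0,-0.003,0,0,0],
    [0,0,-0.003,0,0,0],
  ],
)

```text
t: 18.18
ee_pos: [453.6, -43.5, 67.2]
orientation: [1.184, 1.217, -1.177]
ft_force: [-0.2, -8.4, 0.4]
width: 19.6
```

carry_out(
  commands=[
    [0,0,-0.002,0,0,0],
    [0,0,-0.002,0,0,0],
  ],
)

```text
t: 18.42
ee_pos: [453.6, -40.8, 67.2]
orientation: [1.181, 1.215, -1.177]
ft_force: [-1.1, -7.5, -0.2]
width: 19.3
```

```bash
python3 chk2.py
```

```text
t 18.425 F [-1.066 -7.536 -0.191] axialF -7.495587537164464 M [-1.369  0.118 -0.003] w 19.339033372738445
grasp [453.411 -40.706  86.214] s -55.7372933395053 dx 0.03407677063586334 axis [-0.038  0.999 -0.006]
```

carry_out(
  commands=[
    [0,0,-0.0015,0,0.3,0],
    [0,0,-0.0015,0,0,0],
  ],
)

```text
t: 18.68
ee_pos: [453.5, -39.2, 67.2]
orientation: [1.183, 1.218, -1.175]
ft_force: [-0.8, -7.4, 0.1]
width: 19.2
```

carry_out(
  commands=[
    [0,0,-0.0015,0,0.1,0],
    [0,0,-0.0015,0,0,0],
  ],
)

```text
t: 18.92
ee_pos: [453.5, -37.7, 67.3]
orientation: [1.182, 1.218, -1.174]
ft_force: [-0.4, -7.6, 0.1]
width: 19.8
```

Each row starts again from the measured pose, so a 1.5 mm row can push only about 15 N. That makes stepping on safe.

carry_out(
  commands=[
    [0,0,-0.0015,0,0.1,0],
    [0,0,-0.0015,0,0,0],
    [0,0,-0.0015,0,0.1,0],
    [0,0,-0.0015,0,0,0],
  ],
)

```text
t: 19.42
ee_pos: [453.7, -35.9, 67.5]
orientation: [1.178, 1.217, -1.173]
ft_force: [-1.5, -14.7, 0.2]
width: 19.6
```

carry_out(
  commands=[
    [0,0,-0.0015,0,0.1,0],
    [0,0,-0.0015,0,0,0],
    [0,0,-0.0015,0,0.1,0],
    [0,0,-0.0015,0,0,0],
  ],
)

```text
t: 19.92
ee_pos: [454.0, -35.7, 67.8]
orientation: [1.173, 1.214, -1.172]
ft_force: [-0.7, -13.5, -1.0]
width: 19.2
```

```bash
python3 chk2.py s13
```

```text
t 19.925 F [ -0.7   -13.479  -0.999] axialF -13.447109516315608 M [-2.477  0.173 -0.177] w 19.249966458391683
grasp [453.777 -35.468  86.787] s -50.51469957117425 dx 0.5765344545753237 axis [-0.045  0.999 -0.011]
rod [-0.375 -0.375 -0.375 -0.25  -0.25  -0.375] barrel -0.375
```

carry_out(
  commands=[
    [0.0005,-0.0003,-0.0017,0.2,0.3,0],
    [0.0003,0,-0.0018,0.1,0.2,0],
  ],
)

```text
t: 20.23
ee_pos: [454.0, -35.6, 67.6]
orientation: [1.179, 1.215, -1.172]
ft_force: [-2.9, -17.6, 4.9]
width: 19.4
```

carry_out(
  commands=[
    [0,0,-0.0018,0,0.2,0],
    [0,0,-0.0018,0,0.2,0],
    [0,0,-0.0018,0,0.2,0],
  ],
)

```text
t: 20.6
ee_pos: [454.2, -35.3, 68.0]
orientation: [1.18, 1.218, -1.168]
ft_force: [-0.7, -15.8, 0.3]
width: 19.5
```

carry_out(
  commands=[
    [0,0,-0.0018,0,0.2,0],
    [0,0,-0.0018,0,0.2,0],
    [0,0,-0.0018,0,0.2,0],
  ],
)

```text
t: 20.98
ee_pos: [454.2, -35.1, 68.0]
orientation: [1.18, 1.222, -1.164]
ft_force: [-1.7, -17.1, -1.7]
width: 18.9
```

carry_out(
  commands=[
    [0,0,-0.0018,0,0.2,0],
    [0,0,-0.0018,0,0.2,0],
    [0,0,-0.0018,0,0.2,0],
  ],
)

```text
t: 21.35
ee_pos: [454.2, -35.1, 68.0]
orientation: [1.182, 1.225, -1.16]
ft_force: [-0.8, -16.6, -2.1]
width: 19.3
```

```bash
python3 chk2.py s14
```

```text
t 21.35 F [ -0.768 -16.603  -2.058] axialF -16.567217272119464 M [-2.942  0.184 -0.204] w 19.29619305323984
grasp [453.929 -35.13   87.011] s -50.18207372397776 dx 0.7399268247546615 axis [-0.05   0.999  0.003]
rod [-0.25  -0.25  -0.125 -0.25  -0.125 -0.25 ] barrel -0.375
```

It holds 16–17 N with the rod stalled. I'll remove the small yaw and height drift and lean a little harder, about 20 N. That also confirms a real stop rather than wedging.

carry_out(
  commands=[
    [0.001,-0.0005,-0.002,0.4,0,0],
    [0.0005,-0.0003,-0.002,0.3,0.1,0],
    [0.0003,0,-0.002,0.2,0.1,0],
  ],
)

```text
t: 21.78
ee_pos: [454.2, -35.1, 67.7]
orientation: [1.188, 1.214, -1.17]
ft_force: [-1.5, -18.3, 4.1]
width: 19.7
```

carry_out(
  commands=[
    [0.0003,0,-0.0021,0.1,0.1,0],
    [0.0003,0,-0.0021,0.1,0.1,0],
    [0.0003,0,-0.0021,0.1,0.1,0],
  ],
)

```text
t: 22.15
ee_pos: [454.1, -35.1, 67.7]
orientation: [1.186, 1.211, -1.172]
ft_force: [-3.4, -19.4, 4.6]
width: 19.3
```

carry_out(
  commands=[
    [0.0003,0,-0.0021,0.1,0.1,0],
    [0.0003,0,-0.0021,0.1,0.1,0],
    [0.0003,0,-0.0021,0.1,0.1,0],
  ],
)

```text
t: 22.52
ee_pos: [454.1, -35.2, 67.7]
orientation: [1.183, 1.208, -1.173]
ft_force: [-2.4, -20.0, 4.5]
width: 19.6
```

```bash
python3 chk2.py s15
```

```text
t 22.525 F [ -2.411 -20.046   4.528] axialF -19.953006725787223 M [-3.319  0.445  0.092] w 19.60673540428133
grasp [453.775 -35.01   86.695] s -50.056212846787496 dx 0.5898320757063402 axis [-0.037  0.999 -0.009]
rod [-0.375 -0.375 -0.375 -0.375 -0.25  -0.25 ] barrel -0.375
```

carry_out(
  commands=[
    [0,0,-0.002,0,0.15,0],
    [0,0,-0.002,0,0.15,0],
    [0,0,-0.002,0,0.15,0],
    [0,0,-0.002,0,0.15,0],
  ],
)

```text
t: 23.08
ee_pos: [454.2, -34.9, 68.0]
orientation: [1.18, 1.209, -1.169]
ft_force: [-0.6, -18.1, -0.8]
width: 19.2
```

carry_out(
  commands=[
    [0,0,-0.002,0,0.15,0],
    [0,0,-0.002,0,0.15,0],
    [0,0,-0.002,0,0.15,0],
    [0,0,-0.002,0,0.15,0],
  ],
)

```text
t: 23.58
ee_pos: [454.2, -34.9, 68.1]
orientation: [1.177, 1.211, -1.166]
ft_force: [0.2, -19.2, -1.0]
width: 19.1
```

carry_out(
  commands=[
    [0,0,-0.001,0,0,0],
    [0,0,0,0,0,0],
    [0,0,0,0,0,0],
  ],
)

```text
t: 23.95
ee_pos: [454.3, -37.1, 68.1]
orientation: [1.174, 1.208, -1.167]
ft_force: [0.2, -4.6, -1.2]
width: 19.4
```

```bash
python3 chk2.py s16; python3 - <<'E'
from h import *
s=dict(np.load('pics/s16.npz'));cv2.imwrite('pics/s16c.png',cv2.resize(s['pixels'][190:310,130:290],None,fx=4,fy=4,interpolation=cv2.INTER_CUBIC))
E
```

```text
t 23.95 F [ 0.16  -4.574 -1.168] axialF -4.577010271778588 M [-0.782  0.073 -0.071] w 19.350459495458736
grasp [453.947 -36.89   87.085] s -51.94146321375998 dx 0.6985350684464606 axis [-0.047  0.999 -0.013]
rod [-0.25  -0.25  -0.25  -0.125 -0.125 -0.25 ] barrel -0.375
```

View pics/s16c.png

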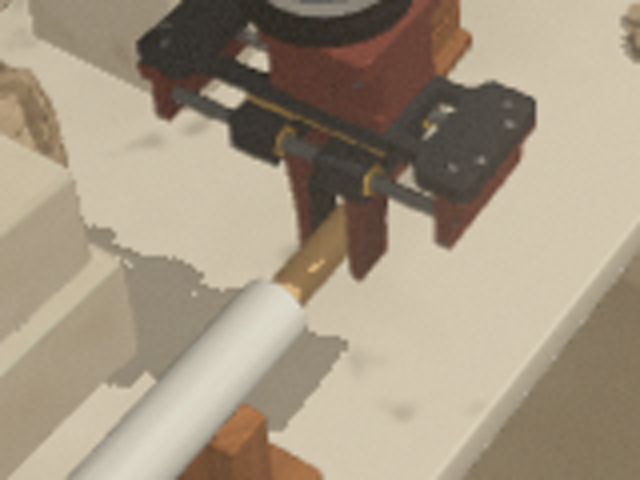

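Unloading sprang the rod back 2.2 mm for a 14 N drop. That matches the pad's stiffness, so the rod was free and the follower is home. The crop shows the fingers still on the rod at about (350,250), clear of the mouth. I'll release and back off upward.

carry_out(
  commands=[
    [0,0,0,0,0,0],
    [0,0,0,0,0,0],
    [0,0,0,0,0,0],
  ],
)

```text
t: 24.38
ee_pos: [454.3, -37.6, 68.0]
orientation: [1.174, 1.207, -1.168]
ft_force: [0.5, -2.8, 0.2]
width: 19.1
```

carry_out(
  commands=[
    [0,0,0,0,0,0],
    [0,0,0,0,0,0],
    [0,0,0,0,0,0],
    [0,0,0,0,0,0],
    [0,0,0,0,0,0],
  ],
  grip=0.3,
)

```text
t: 25.0
ee_pos: [454.1, -36.7, 68.0]
orientation: [1.174, 1.208, -1.168]
ft_force: [-0.8, 0.8, -0.3]
width: 61.0
```

carry_out(
  commands=[
    [-0.02,0,0,0,0,0],
    [-0.025,0,0,0,0,0],
    [-0.025,0,0,0,0,0],
    [-0.03,0,0,0,0,0],
    [-0.03,0,0.02,0,0,0],
    [0,0,0.04,0,0,0],
    [0,0,0.04,0,0,0],
    [0,0,0,0,0,0],
  ],
)

```text
t: 26.0
ee_pos: [456.3, -137.3, 204.0]
orientation: [1.173, 1.208, -1.166]
ft_force: [-0.0, -0.9, -0.2]
width: 61.7
```

```bash
python3 - <<'E'
from h import *
np.set_printoptions(precision=2,suppress=True)
o=ctrl.get_obs();print(o['t'],o['ft_force'],o['ee_pos'])
s=snap('scene','s17')
r=band(s,M0,B,range(-90,-3,6),lambda v:v>44,10);print(r[:,:4])
cv2.imwrite('pics/s17c.png',cv2.resize(s['pixels'][100:360,60:400],None,fx=2.2,fy=2.2,interpolation=cv2.INTER_CUBIC))
E
```

```text
26.0 [-0.02 -0.88 -0.2 ] [ 456.3  -137.25  203.97]
[[-90.     4.25  10.     7.12]
 [-84.     4.5   10.     7.25]
 [-78.     8.75  10.     9.38]
 [-72.    -5.5    4.25  -0.62]
 [-66.    -6.     4.75  -0.62]
 [-60.    -6.     4.75  -0.62]
 [-54.    -6.     4.75  -0.62]
 [-48.    -6.     5.    -0.5 ]
 [-42.    -6.     4.75  -0.62]
 [-36.    -6.     4.75  -0.62]
 [-30.    -6.     4.75  -0.62]
 [-24.    -6.25   4.75  -0.75]
 [-18.    -6.25   4.75  -0.75]
 [-12.    -6.25   5.    -0.62]
 [ -6.    -6.     4.5   -0.75]]
```

View pics/s17c.png

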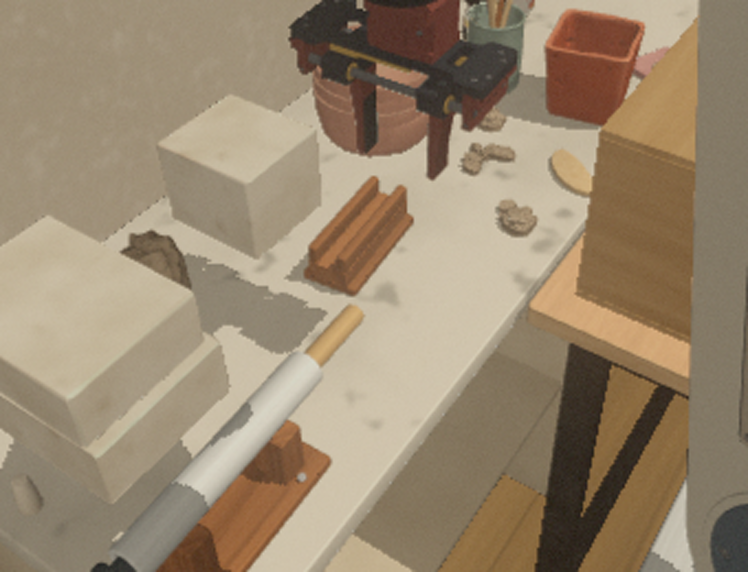

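The rod sits level in the barrel, rear at (360,315), with about 73 mm outside. The arm is clear, and the fish, moth and rib are where they were. I'll hand it in.

```bash
python3 -c "
from workcell import ctrl
print(ctrl.close_job())"
```

```text
the job is handed in; nothing more can be done
None
```

I took the rod by its bare front half and fed it about 60 mm into the barrel. There I let go, gripped it again about 20 mm from its rear end, levelled it and pushed the follower to its stop. The job took 26 s of the 72 s allowed and is handed in.

**Pushing force:** the follower slid at 7.5–9 N and then stopped. I leaned on it at 16–20 N for about 3 s, longer than the half second asked. The last hold was clean, at 18–19 N, and no reading went above 20 N. For about 0.6 s before that, a height correction added 4–5 N of downward load on the rod.

**Stop check:** on unloading, the rod sprang back 2.2 mm for a 14 N drop. That matches the rubber pad, so the rod was free and not wedged.

**Final picture:** the rod lies level in the barrel with about 73 mm outside, so its nose is about 186 mm in. That fits the follower's home range of 184–196 mm. The arm is clear with about zero wrist force, and by eye the fish, moth and rib have not moved.

**Problems and disagreements:**
- The first grip was 9 mm too high on the pads, so I opened, went deeper and gripped again.
- The arm's readings and the cameras differed by 1–3 mm sideways, so I aligned the rod to the barrel within the same image.
- The top camera was blocked by the arm during insertion.

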